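# Bring out the overhead camera stand, raise its column and hold it

## Task

The overhead camera stand is parked at the back of its rail, too close under the wall cabinet to be raised: take its front pull tab and slide it all the way out to the front end of the rail, so that the camera comes over the chopping board. Then squeeze the orange release button in the side of the column's grip and pull the column straight up, past its first stop to its second, the end of its travel. Finish while still holding the grip up there with the button squeezed in, so that I can clamp the collar; leave the food on the board, the pepper mill and the salt shaker as they are.

Things in the scene. Friction and masses are not known exactly. Their poses are not given: they have to be found in the camera images.
- rail: aluminium rail 282 x 62 x 15 mm screwed to the worktop. Origin: centre of its underside. Its x axis points along the rail away from the robot (to the back), y to the left, z up. A black carriage with an upright telescoping column runs on it
- carriage (a joint): how far the carriage has been slid out from the back end of the rail, towards the rail's -x: 0 (parked) to 0.12 m (front end stop). Needs about 4 N to move and stays where it is left. It starts between 0 and 0.035
- tab_grip (a point): middle of the black upright pull tab in front of the carriage, 13 mm thick across the rail (y of the rail), 24 mm along it, top 62 mm above the worktop; the point is 46 mm above the worktop. Moves with the carriage. The column stands 100 mm behind it (rail +x). Nothing overhangs the tab
- column (a joint): telescoping column, metres drawn out upwards: 0 collapsed, 0.055 first stop, 0.110 second stop (end of travel). A latch pin locks it at each stop (1.5 mm play) unless the release button is in; let go between stops, it sinks until the pin drops into the stop below. With the button in it slides freely and sinks back under its own weight if not held (3.2 N with all it carries)
- grip: the grip head on top of the column: black rounded block 34 mm along the rail (x), 36 mm across it (y), 46 mm tall. Its own origin is not useful (it lies on the column's axis at worktop height when the column is collapsed); axes as the rail
- grip_center (a point): centre of the grip block, on the column's axis; 195 mm above the worktop when the column is collapsed (top 218 mm), 305 mm when fully drawn out. A boom to the right (rail -y) with a camera 150 mm off the axis is clamped right below the block, so keep the fingertips above the block's underside (23 mm below this point)
- release_button (a joint): sprung orange button, 20 mm wide and 26 mm tall, in the middle of the grip's left face (rail +y side), standing 6 mm proud; travel 0 (out) to 0.005 m (fully in, still 1 mm proud). Spring 2 N at first to 6 N fully in; the latch is free beyond 0.004. Gripping the block across, along the rail's y, squeezes it in with one finger
- lemon: yellow lemon, about 75 x 58 x 59 mm, loose on the chopping board; origin at its underside
- garlic: garlic bulb, about 56 mm, loose on the chopping board; origin at its underside
- lime: green lime, about 48 x 44 x 45 mm, loose on the chopping board; origin at its underside
- pepper_mill: dark wooden pepper mill, 58 mm across, 170 mm tall, loose on the worktop to the right; origin at the centre of its foot
- salt_shaker: glass salt shaker with grey cap, 44 mm across, 90 mm tall, loose on the worktop to the right; origin at the centre of its foot
- board: wooden chopping board 280 mm (along the rail) x 190 x 18 mm, lying to the right of the rail, fixed; origin at the centre of its underside

How it is judged:
By the outcome, as a careful person would: the job done as asked, in the order asked, and still so for the second after the job is handed in, while the arm keeps its last pose, push and grip.
It also fails if it takes over 48 s, if anything falls off the work surface, if the arm or the gripper's body presses on something with over 40 N, if the wrist force passes 120 N, or if a joint passes its speed limit or range.

## Robot

A 7-joint arm with a two-finger parallel gripper is mounted at the origin on a cart in front of the work surface, level with it; the furniture and walls round the work are solid. World frame = base frame: x ahead of the robot, y to its left, z up, the work surface at z = 0. Lengths are in m, angles in rad, forces in N, time in s.
With the tool pointing down it reaches from about 0.425 to 0.925 m from the base axis. Payload 6.8 kg.
Tool frame: the origin (TCP) lies midway between the tips of the shut fingers; the grasp point (between the pads) lies 19 mm behind it (manip.grasp_offset is the distance from the TCP to the grasp point, in m); z points along the fingers, y is the direction in which the jaws open and shut (so a half turn about z gives the same grasp; the last joint's range is limited). The gripper opens to 88 mm and grips with 3 to 60 N. Pads are 20 mm wide; open, the fingers measure 115 mm over their backs; the gripper's body (75 mm by 178 mm) begins 61 mm behind the grasp point.
Start: joints at [-1.269, 0.477, 0.022, 1.555, -0.011, 1.109, -0.083], TCP at [0.269, 0.619, 0.223] pointing down, gripper open.
Joint ranges: [-2.96, 2.96], [-0.34, 2.1], [-1.41, 1.46], [0.24, 2.44], [-1.37, 4.51], [0.17, 1.92], [-2.96, 2.96]. Speed limits (rad/s): [2.39, 2.39, 3.14, 3.14, 3.14, 3.14, 3.14].

## Interface

Orientations are given as a unit quaternion [w, x, y, z].
In Python, from station import manip gives the robot as it stands.
- The arm moves only by the tool move_arm, never from a script. Its argument "moves" is a list that holds one entry, the list of rows, each a list of 6 numbers: the shift along the tool's x, y, z in m, then the turn, a rotation vector about the tool's x, y, z in degrees. A call has 1 to 20 rows; each row is the pose to reach, as a shift and turn from the pose commanded when the call began, along the tool's axes at that moment; what a row does not reach only later rows make up. A row lasts 1/10 s, in which the tool goes at most 50 mm and 8.59 degrees, less where a joint would pass 70% of its speed; a pose out of reach is approached as far as the arm can. A call with a gripper value outside its range is refused whole. "gripper" is the closure, from -1 (fully open) to 1 (shut), set as the call begins (left out, the last holds). The fingers move at their own pace and stop on an object; the grip force is fixed at half the most. Time passes only in rows, so rows that repeat a pose let the fingers close. It gives the time, the measured TCP pose, the force and the opening at its end, in the units of the state.
- manip.observe(): the state, without advancing time (a new reading comes with each control period).
- manip.get_image(name): name is "scene" or "top" or "wrist"; returns (picture, depth): 420x560x3 uint8, red, green, blue; 420x560 float32, m along the optical axis (not along the pixel's ray), 0 where there is no reading.
- manip.camera_info(name): a dict with "mtx" (3x3 intrinsics, pixels), "world_to_cam" (4x4, takes a point from world to camera coordinates); the wrist camera has in their place "mount" (4x4, takes a point from camera to tool coordinates, whose origin is the TCP and whose axes are the flange's). Camera axes: x right, y down, z forward; pixel columns grow to the right and rows downward; lengths in m; the calibration is good to about 2 mm. A picture is of the moment at which its call begins: read the wrist's pose just before it. camera_info takes no time and is no camera call.
- manip.hand_in(): hands the job in, once; it reports no verdict.
The state is a dict: "clock": time; "qpos": joint angles; "joint_velocities": joint speeds; "joint_efforts": joint torques, N m; "ee_pos": TCP position; "tcp_rot": TCP orientation; "ft_force": force on the tool from outside, world axes, zero at the start; "ft_torque": the same for the moment, N m; "grip_width": finger opening in m.
Only numpy, scipy, OpenCV 4.12 (cv2) and the standard library are available. Lean on these libraries where they do the work, as an engineer would, in place of code of your own. Each camera call takes 0.05 s, during which the arm holds its last target. There are 200 camera calls.

## Working session

There is one attempt and no reset: what is moved stays moved. The work goes in short steps, Python scripts to look and compute and a tool call to move; the robot and the scene stay as the last step left them, time stands still between calls to the robot, and variables do not carry over. Pictures are saved under pics/ and viewed, on a budget of 10 in all, crops included, one or two more only if the job needs it, and the job is handed in when it is done.

Besides the shell and the picture viewer there is one more tool, called after "Emit:" by a JSON object that holds its "name" and its "arguments". move_arm: Moves the arm, as the interface text tells. Its arguments: {"type":"object","properties":{"moves":{"type":"array","items":{"type":"array","items":{"type":"array","items":{"type":"number"}}}},"gripper":{"type":"number"}},"required":["moves"]}

```bash
mkdir -p pics; cat > h.py <<'E'
import numpy as np, cv2
from station import manip
from scipy.spatial.transform import Rotation as R
def tool():
    o=manip.observe(); q=o["tcp_rot"]; T=np.eye(4); T[:3,:3]=R.from_quat([q[1],q[2],q[3],q[0]]).as_matrix(); T[:3,3]=o["ee_pos"]; return T,o
def shot(n):
    T,o=tool(); im,d=manip.get_image(n); c=manip.camera_info(n)
    C=T@np.array(c["mount"]) if n=="wrist" else np.linalg.inv(np.array(c["world_to_cam"]))
    K=np.array(c["mtx"]); v,u=np.mgrid[:420,:560]
    P=np.stack([(u-K[0,2])/K[0,0]*d,(v-K[1,2])/K[1,1]*d,d],-1)@C[:3,:3].T+C[:3,3]
    P[d==0]=np.nan
    return im,P,K,C
def save(im,f): cv2.imwrite("pics/"+f,cv2.cvtColor(im,cv2.COLOR_RGB2BGR))
E
python3 - <<'E'
from h import *
ims=[]
T,o=tool();print(o["clock"],T.round(3))
for n in("scene","top"):
    im,P,K,C=shot(n);np.savez("pics/%s.npz"%n,im=im,P=P,K=K,C=C);save(im,n+".png");print(n,C.round(3))
    h=cv2.cvtColor(im,cv2.COLOR_RGB2HSV)
    m=(h[...,0]>5)&(h[...,0]<17)&(h[...,1]>190)&(h[...,2]>150)
    print(m.sum(),np.argwhere(m).mean(0),np.nanmedian(P[m],0))
E
```

```text
0.0 [[-0.917  0.398 -0.001  0.269]
 [ 0.398  0.917 -0.002  0.619]
 [-0.    -0.002 -1.     0.222]
 [ 0.     0.     0.     1.   ]]
scene [[-0.937 -0.19   0.293  0.317]
 [-0.349  0.539 -0.766  0.557]
 [-0.012 -0.82  -0.572  0.658]
 [ 0.     0.     0.     1.   ]]
0 [nan nan] [nan nan nan]
top [[ 0.084 -0.957  0.277  0.283]
 [-0.996 -0.079  0.03  -0.111]
 [-0.007 -0.278 -0.96   1.059]
 [ 0.     0.     0.     1.   ]]
0 [nan nan] [nan nan nan]<stdin>:8: RuntimeWarning: Mean of empty slice.
  ret = um.true_divide(
  return np.nanmean(a, axis, out=out, keepdims=keepdims)
```

View pics/scene.png

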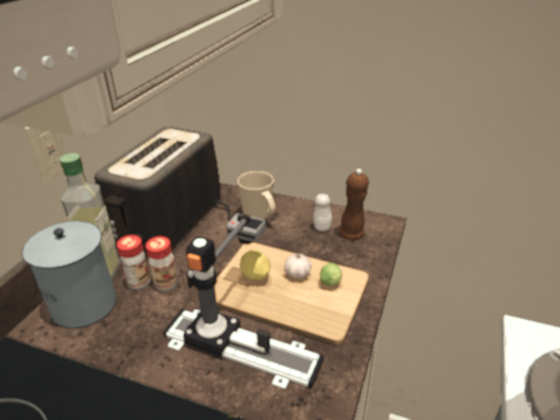

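View pics/top.png

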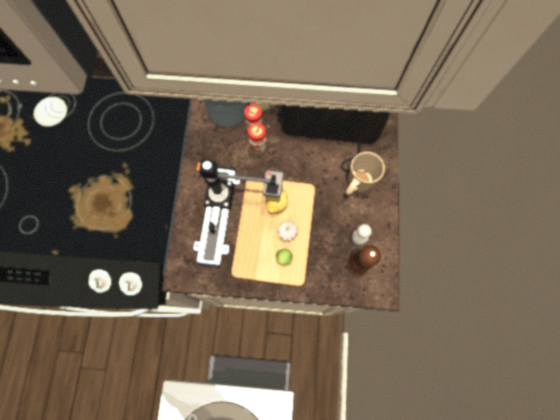

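The scene view shows the grip at about (202,255) with its orange button at (195,262), the pull tab at (264,340), and the rail from (170,325) to (320,365). In the top view the tab is near (213,227), the grip near (208,168), and the wall cabinet is at rows under 110.

```bash
python3 - <<'E'
from h import *
for n,b in(("scene",(165,305,325,385)),("top",(192,195,235,268))):
    z=np.load(f"pics/{n}.npz");im,P=z["im"],z["P"]
    m=np.zeros((420,560),bool);m[b[1]:b[3],b[0]:b[2]]=1
    zz=P[...,2]
    r=m&(zz>.009)&(zz<.02)&(im.min(-1)>60)
    q=P[r][:,:2].astype(np.float32); print(n,"rail",r.sum(),cv2.minAreaRect(q))
    t=m&(zz>.05)&(zz<.068)&(im.max(-1)<70)
    t[:, :]&=True
    k,l,s,c=cv2.connectedComponentsWithStats(t.astype(np.uint8))
    for i in range(1,k):
        if s[i,4]>4: print("tab?",s[i],c[i],np.median(P[l==i],0).round(4),np.ptp(P[l==i],axis=0).round(3))
z=np.load("pics/scene.npz");im,P=z["im"],z["P"]
h=cv2.cvtColor(im,cv2.COLOR_RGB2HSV)
m=np.zeros((420,560),bool);m[245:285,180:215]=1
m&=(h[...,0]<18)&(h[...,1]>150)&(h[...,2]>110);print("button",m.sum(),np.median(P[m],0))
z=np.load("pics/top.npz");P=z["P"];q=P[155:185,195:225].reshape(-1,3);q=q[(q[:,2]>.19)&(q[:,2]<.235)];print("griptop",len(q),q.mean(0),q.min(0),q.max(0))
q=P[70:300,170:400].reshape(-1,3); q=q[(q[:,2]>.25)]; print("high things x min",q[:,0].min(),np.percentile(q[:,0],1), np.percentile(q[:,2],[1,50,99]))
E
```

```text
scene rail 4364 ((0.575544536113739, 0.030157923698425293), (0.1668403446674347, 0.2805750072002411), 88.61781311035156)
tab? [202 315  15   7  61] [209.31147541 318.44262295] [0.6266 0.0889 0.0634] [0.022 0.013 0.012]
tab? [258 333  12   8  58] [263.34482759 336.10344828] [0.53   0.0868 0.056 ] [0.019 0.007 0.011]
top rail 1127 ((0.5168467164039612, 0.07437468320131302), (0.16493837535381317, 0.10942590981721878), 4.166417121887207)
tab? [210 225   4   6  14] [211.57142857 227.35714286] [0.53   0.0778 0.0602] [0.012 0.006 0.013]
button 182 [nan nan nan]
griptop 310 [0.6301128  0.0768812  0.21369656] [0.61679102 0.05884419 0.19021983] [0.64970996 0.10158554 0.22394971]
high things x min 0.6557367316110355 0.6568828892898957 [0.4555922  0.50349146 0.54776982]
```

```bash
python3 - <<'E'
from h import *
for n in("scene","top"):
    z=np.load(f"pics/{n}.npz");im,P=z["im"],z["P"]
    m=(P[...,2]>.008)&(P[...,2]<.022)&(abs(P[...,1]-.085)<.05)&(abs(P[...,0]-.58)<.2)&(im.min(-1)>90)&(np.ptp(im.astype(int),axis=-1)<35)
    k,l,s,c=cv2.connectedComponentsWithStats(m.astype(np.uint8))
    q=P[m]; print(n,m.sum(),cv2.minAreaRect(q[:,:2].astype(np.float32)))
    # edge fits: per x-bin min/max y
    xs=np.arange(.44,.72,.01);E=[(x,*np.percentile(q[abs(q[:,0]-x)<.005,1],[3,97])) for x in xs if (abs(q[:,0]-x)<.005).sum()>8]
    E=np.array(E);print(E.round(3).tolist());
    print([np.degrees(np.arctan(np.polyfit(E[:,0],E[:,i],1)[0])) for i in(1,2)],q[:,0].min(),q[:,0].max())
c=manip.camera_info("wrist");print(np.array(c["mount"]).round(3))
E
```

```text
scene 2573 ((0.57600337266922, 0.08313160389661789), (0.06355242431163788, 0.2711585462093353), 87.80635070800781)
[[0.44, 0.059, 0.115], [0.45, 0.061, 0.113], [0.46, 0.06, 0.114], [0.47, 0.06, 0.113], [0.48, 0.059, 0.113], [0.49, 0.058, 0.112], [0.5, 0.058, 0.112], [0.51, 0.057, 0.111], [0.52, 0.057, 0.111], [0.53, 0.059, 0.112], [0.54, 0.083, 0.111], [0.55, 0.084, 0.111], [0.56, 0.056, 0.11], [0.57, 0.055, 0.109], [0.58, 0.054, 0.108], [0.59, 0.053, 0.108], [0.6, 0.085, 0.112], [0.68, 0.05, 0.105], [0.69, 0.051, 0.104], [0.7, 0.049, 0.104], [0.71, 0.051, 0.103]]
[np.float64(-1.9796071512264337), np.float64(-2.3109173461870474)] 0.4403075847880257 0.711805272085624
top 1223 ((0.5757622122764587, 0.07165935635566711), (0.08041014522314072, 0.2760208547115326), 80.64167785644531)
[[0.44, 0.056, 0.111], [0.45, 0.056, 0.113], [0.46, 0.057, 0.112], [0.47, 0.055, 0.111], [0.48, 0.054, 0.112], [0.49, 0.054, 0.121], [0.5, 0.055, 0.111], [0.51, 0.055, 0.11], [0.52, 0.054, 0.109], [0.53, 0.053, 0.11], [0.54, 0.053, 0.109], [0.55, 0.052, 0.109], [0.56, 0.052, 0.109], [0.57, 0.052, 0.108], [0.58, 0.051, 0.107], [0.59, 0.05, 0.107], [0.6, 0.052, 0.108], [0.68, 0.037, 0.064], [0.7, 0.047, 0.083], [0.71, 0.047, 0.09]]
[np.float64(-2.7648848352877344), np.float64(-7.283460760307756)] 0.4392800018983096 0.7149937932748258
[[ 0.001 -0.954 -0.299  0.082]
 [ 1.     0.001 -0.     0.   ]
 [ 0.001 -0.299  0.954 -0.162]
 [ 0.     0.     0.     1.   ]]
```

Rail yaw is about −2.3° and the tab is near (0.530, 0.083), with its height agreeing with the given size. Next I move above it.

Emit:
{"name": "move_arm", "arguments": {"moves": [[[-0.01,-0.008,0,0,0,-1],[-0.03,-0.025,0,0,0,-2],[-0.06,-0.05,0.005,0,0,-3],[-0.09,-0.077,0.01,0,0,-5],[-0.12,-0.103,0.015,0,0,-6],[-0.15,-0.128,0.02,0,0,-7],[-0.18,-0.154,0.025,0,0,-9],[-0.21,-0.18,0.03,0,0,-10],[-0.24,-0.205,0.035,0,0,-12],[-0.27,-0.231,0.04,0,0,-13],[-0.3,-0.257,0.045,0,0,-14],[-0.33,-0.283,0.05,0,0,-16],[-0.36,-0.308,0.055,0,0,-17],[-0.39,-0.334,0.06,0,0,-18],[-0.42,-0.36,0.067,0,0,-20],[-0.44,-0.377,0.073,0,0,-21],[-0.45,-0.385,0.073,0,0,-21.2],[-0.453,-0.388,0.073,0,0,-21.2],[-0.453,-0.388,0.073,0,0,-21.2]]], "gripper": -1}}

```text
clock: 2.0
ee_pos: [0.5297, 0.0835, 0.1498]
tcp_rot: [-0.0, 0.02, 1.0, 0.0]
ft_force: [-0.1, 0.1, -0.5]
grip_width: 0.0879
```

```bash
cat > w.py <<'E'
from h import *
import sys
im,P,K,C=shot("wrist");save(im,sys.argv[1]);T,o=tool()
print(o["clock"],T.round(4),o["ft_force"],o["grip_width"])
np.savez("pics/w.npz",im=im,P=P)
E
python3 w.py w1.png; python3 - <<'E'
from h import *
z=np.load("pics/w.npz");im,P=z["im"],z["P"];T,_=tool()
m=(P[...,2]>.055)&(P[...,2]<.068)&(abs(P[...,1]-.083)<.035)&(abs(P[...,0]-.53)<.035)
q=P[m];print(len(q),q.mean(0),cv2.minAreaRect(q[:,:2].astype(np.float32)))
c=cv2.minAreaRect(q[:,:2].astype(np.float32))[0]
print(T[:3,:3].T@(np.array([*c,.03])-T[:3,3]))
E
```

```text
2.05 [[-9.993e-01  3.850e-02 -1.000e-04  5.295e-01]
 [ 3.850e-02  9.993e-01  8.000e-04  8.420e-02]
 [ 1.000e-04  7.000e-04 -1.000e+00  1.498e-01]
 [ 0.000e+00  0.000e+00  0.000e+00  1.000e+00]] [0.18169327 0.65292254 0.46773226] 0.08739987361264323
475 [0.53425054 0.0820221  0.06018328] ((0.5351482033729553, 0.0818825364112854), (0.013157067820429802, 0.023455210030078888), 87.21869659423828)
[-0.00573128 -0.00223865  0.11983684]
```

View pics/w1.png

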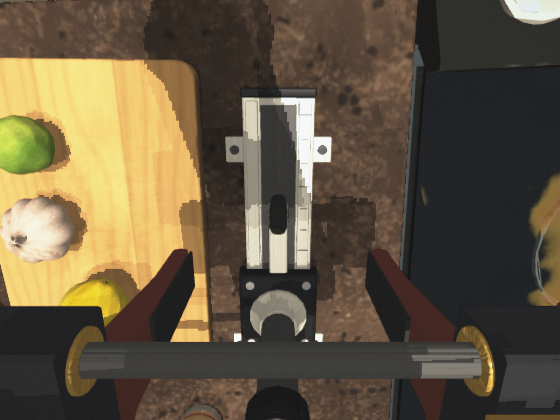

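The wrist view shows the tab at (278,215); its measured top is 13 x 23.5 mm at z 0.060, as expected. I'll half close the fingers, descend and grip.

Emit:
{"name": "move_arm", "arguments": {"moves": [[[-0.003,-0.001,0.01,0,0,0],[-0.005,-0.002,0.03,0,0,0.5],[-0.005,-0.002,0.06,0,0,0.5],[-0.005,-0.002,0.09,0,0,0.5],[-0.005,-0.002,0.11,0,0,0.5],[-0.005,-0.002,0.119,0,0,0.5],[-0.005,-0.002,0.119,0,0,0.5],[-0.005,-0.002,0.119,0,0,0.5]]], "gripper": 0}}

```text
clock: 2.85
ee_pos: [0.5352, 0.0811, 0.0312]
tcp_rot: [0.0, 0.024, 1.0, 0.0]
ft_force: [0.5, 0.1, 0.9]
grip_width: 0.0445
```

Emit:
{"name": "move_arm", "arguments": {"moves": [[[0,0,0,0,0,0],[0,0,0,0,0,0],[0,0,0,0,0,0],[0,0,0,0,0,0],[0,0,0,0,0,0]]], "gripper": 1}}

```text
clock: 3.35
ee_pos: [0.5351, 0.0819, 0.0311]
tcp_rot: [0.0, 0.023, 1.0, 0.001]
ft_force: [-0.9, 3.3, 2.8]
grip_width: 0.0129
```

Emit:
{"name": "move_arm", "arguments": {"moves": [[[0.003,0,0,0,0,0],[0.01,0,0,0,0,0],[0.02,0,0,0,0,0],[0.03,0,0,0,0,0],[0.04,0,0,0,0,0],[0.05,0,0,0,0,0],[0.06,0,0,0,0,0],[0.07,0,0,0,0,0],[0.077,0,0,0,0,0],[0.08,0,0,0,0,0],[0.08,0,0,0,0,0]]]}}

```text
clock: 4.45
ee_pos: [0.4553, 0.0852, 0.031]
tcp_rot: [0.001, 0.024, 1.0, 0.0]
ft_force: [0.2, 5.4, 2.7]
grip_width: 0.0129
```

Emit:
{"name": "move_arm", "arguments": {"moves": [[[0.003,0,0,0,0,0],[0.006,0,0,0,0,0],[0.009,0,0,0,0,0],[0.01,0,0,0,0,0],[0.01,0,0,0,0,0]]]}}

```text
clock: 4.95
ee_pos: [0.4461, 0.0856, 0.031]
tcp_rot: [0.001, 0.024, 1.0, 0.0]
ft_force: [2.6, 4.8, 0.5]
grip_width: 0.013
```

Emit:
{"name": "move_arm", "arguments": {"moves": [[[0.002,0,0,0,0,0],[0.004,0,0,0,0,0],[0.006,0,0,0,0,0],[0.008,0,0,0,0,0],[0.01,0,0,0,0,0],[0.01,0,0,0,0,0]]]}}

```text
clock: 5.55
ee_pos: [0.436, 0.086, 0.031]
tcp_rot: [0.001, 0.024, 1.0, 0.0]
ft_force: [2.9, 4.0, 0.9]
grip_width: 0.0127
```

Emit:
{"name": "move_arm", "arguments": {"moves": [[[0.002,0,0,0,0,0],[0.004,0,0,0,0,0],[0.006,0,0,0,0,0],[0.008,0,0,0,0,0],[0.008,0,0,0,0,0]]]}}

```text
clock: 6.05
ee_pos: [0.4289, 0.0863, 0.031]
tcp_rot: [0.002, 0.024, 1.0, 0.0]
ft_force: [6.3, 4.6, -2.6]
grip_width: 0.0128
```

Emit:
{"name": "move_arm", "arguments": {"moves": [[[0.002,0,0,0,0,0],[0.004,0,0,0,0,0],[0.006,0,0,0,0,0],[0.006,0,0,0,0,0]]]}}

```text
clock: 6.45
ee_pos: [0.4283, 0.0864, 0.0314]
tcp_rot: [0.007, 0.025, 1.0, 0.001]
ft_force: [20.7, 0.4, -20.5]
grip_width: 0.0131
```

```bash
python3 w.py w2.png; python3 - <<'E'
from h import *
print(manip.observe()["qpos"],manip.observe()["ft_force"])
im,P,K,C=shot("top")
q=P[(P[...,2]>.205)&(P[...,2]<.228)&(abs(P[...,1]-.083)<.05)&(P[...,0]<.62)];print(len(q),q.mean(0),cv2.minAreaRect(q[:,:2].astype(np.float32)))
E
```

```text
6.5 [[-0.9987  0.0496  0.0132  0.4283]
 [ 0.0496  0.9988  0.0017  0.0864]
 [-0.0131  0.0023 -0.9999  0.0314]
 [ 0.      0.      0.      1.    ]] [ 20.30886501   0.53241768 -19.08018495] 0.012747482050635951
[-0.45267641  0.40126062  0.12813704  2.27132973 -0.10620779  0.46114381
  1.28110812] [ 20.30886501   0.53241768 -19.08018495]
294 [0.5061168  0.07548554 0.21601422] ((0.4694446921348572, 0.07156146317720413), (0.1552477329969406, 0.04385728761553764), 10.103543281555176)
```

View pics/w2.png

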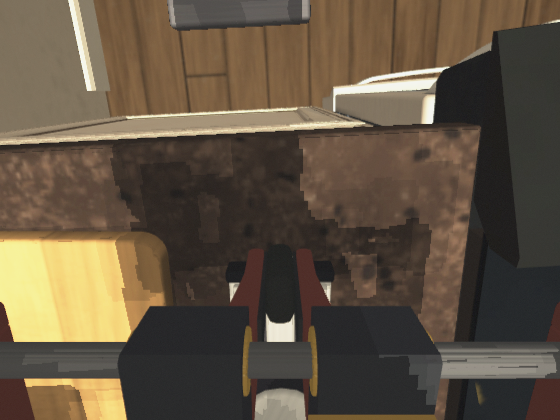

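Both the force (20 N) and the stalled motion say it is at the front stop: travel is 107 mm and no joint is near its limit. I'll ease off, open and rise.

Emit:
{"name": "move_arm", "arguments": {"moves": [[[-0.002,0,0,0,0,0],[-0.004,0,0,0,0,0],[-0.004,0,0,0,0,0]]]}}

```text
clock: 6.85
ee_pos: [0.4282, 0.0864, 0.0313]
tcp_rot: [0.003, 0.024, 1.0, 0.001]
ft_force: [6.8, 2.7, -1.8]
grip_width: 0.0129
```

Emit:
{"name": "move_arm", "arguments": {"moves": [[[-0.004,0,0,0,0,0],[-0.004,0,0,0,0,0],[-0.004,0,0,0,0,0],[-0.004,0,-0.01,0,0,0],[-0.004,0,-0.03,0,0,0],[-0.004,0,-0.06,0,0,0],[-0.004,0,-0.1,0,0,0],[-0.004,0,-0.14,0,0,0],[-0.004,0,-0.18,0,0,0],[-0.004,0,-0.22,0,0,0],[-0.004,0,-0.245,0,0,0],[-0.004,0,-0.25,0,0,0],[-0.004,0,-0.25,0,0,0]]], "gripper": 0}}

```text
clock: 8.15
ee_pos: [0.4287, 0.0856, 0.2813]
tcp_rot: [0.001, 0.024, 1.0, 0.0]
ft_force: [-0.0, 0.3, -0.2]
grip_width: 0.044
```

```bash
python3 w.py w3.png; python3 - <<'E'
from h import *
z=np.load("pics/w.npz");im,P=z["im"],z["P"]
for n in("wrist","top"):
    if n=="top": im,P,K,C=shot(n)
    q=P[(P[...,2]>.21)&(P[...,2]<.226)&(abs(P[...,1]-.083)<.04)&(abs(P[...,0]-.53)<.04)]
    if len(q): print(n,len(q),q.mean(0),cv2.minAreaRect(q[:,:2].astype(np.float32)))
im,P,K,C=shot("scene");save(im,"s3.png")
E
```

```text
8.2 [[-9.988e-01  4.860e-02 -9.000e-04  4.281e-01]
 [ 4.860e-02  9.988e-01 -2.000e-04  8.540e-02]
 [ 9.000e-04 -3.000e-04 -1.000e+00  2.801e-01]
 [ 0.000e+00  0.000e+00  0.000e+00  1.000e+00]] [-0.99194632 -0.06919903 -0.12609917] 0.043669752119739266
wrist 785 [0.51666474 0.08313763 0.21537811] ((0.5185847878456116, 0.0832056999206543), (0.03682829812169075, 0.014264816418290138), 84.35201263427734)
top 245 [0.52691773 0.08112483 0.218313  ] ((0.5279703736305237, 0.08282080292701721), (0.03438487648963928, 0.0384201854467392), 3.8318934440612793)
```

View pics/s3.png

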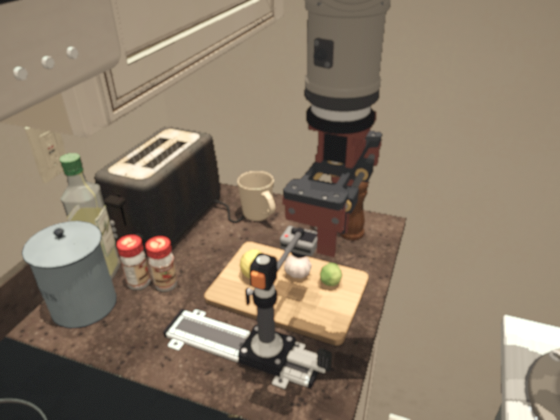

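The carriage is at the rail's front end. The grip top measures 34 x 38 mm at (0.528, 0.0825), z 0.218, and the tab position + 100 mm agrees. In the picture the column is at (265,300), beside the board. I'll open fully, move above it and descend.

Emit:
{"name": "move_arm", "arguments": {"moves": [[[-0.01,0,0,0,0,0],[-0.03,0.001,0,0,0,0],[-0.05,0.001,0,0,0,0],[-0.07,0.001,0,0,0,0],[-0.09,0.002,0,0,0,0],[-0.0995,0.002,0,0,0,0],[-0.0995,0.002,0.02,0,0,0],[-0.0995,0.002,0.045,0,0,0],[-0.0995,0.002,0.07,0,0,0],[-0.0995,0.002,0.09,0,0,0],[-0.0995,0.002,0.0985,0,0,0],[-0.0995,0.002,0.0985,0,0,0],[-0.0995,0.002,0.0985,0,0,0]]], "gripper": -1}}

```text
clock: 9.6
ee_pos: [0.5288, 0.0829, 0.1827]
tcp_rot: [0.0, 0.024, 1.0, 0.0]
ft_force: [0.2, -0.0, 1.2]
grip_width: 0.0884
```

```bash
python3 - <<'E'
from h import *
T,o=tool();print(o["clock"],T.round(4),o["ft_force"],o["grip_width"])
print((T[:3,:3].T@(np.array([.528,.083,.182])-T[:3,3])).round(4))
im,_,_,_=shot("scene");save(cv2.resize(im[130:390,180:400],None,fx=2.2,fy=2.2),"s4.png")
E
```

```text
9.6 [[-9.988e-01  4.870e-02  5.000e-04  5.288e-01]
 [ 4.870e-02  9.988e-01  1.000e-04  8.290e-02]
 [-5.000e-04  1.000e-04 -1.000e+00  1.827e-01]
 [ 0.000e+00  0.000e+00  0.000e+00  1.000e+00]] [ 0.19821775 -0.04576415  1.18643288] 0.08841525375875431
[0.0008 0.0001 0.0007]
```

View pics/s4.png

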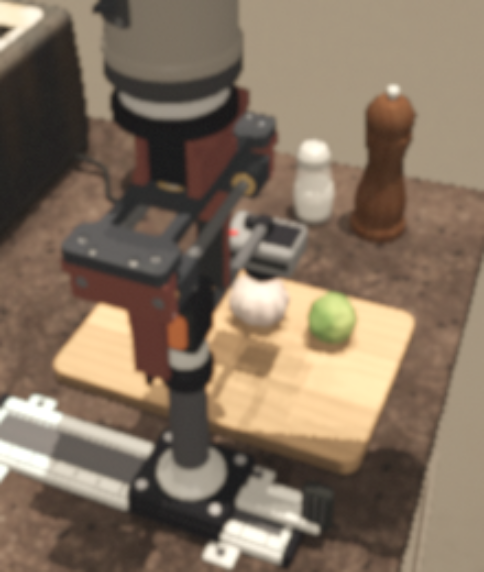

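The open fingers stand either side of the grip: left finger at (150,340), orange button at (178,330). Closing now.

Emit:
{"name": "move_arm", "arguments": {"moves": [[[0,0,0,0,0,0],[0,0,0,0,0,0],[0,0,0,0,0,0],[0,0,0,0,0,0],[0,0,0,0,0,0],[0,0,0,0,0,0],[0,0,0,0,0,0]]], "gripper": 1}}

```text
clock: 10.35
ee_pos: [0.5284, 0.0824, 0.1822]
tcp_rot: [-0.0, 0.024, 1.0, -0.0]
ft_force: [-1.2, 2.3, 0.3]
grip_width: 0.0364
```

Width is 36.4 mm, so the button is in (block 36 mm plus 1 mm). Lifting.

Emit:
{"name": "move_arm", "arguments": {"moves": [[[0,0,-0.002,0,0,0],[0,0,-0.006,0,0,0],[0,0,-0.012,0,0,0],[0,0,-0.018,0,0,0],[0,0,-0.02,0,0,0],[0,0,-0.02,0,0,0]]]}}

```text
clock: 10.95
ee_pos: [0.5283, 0.0826, 0.2026]
tcp_rot: [0.0, 0.024, 1.0, -0.0]
ft_force: [0.7, -1.6, -1.9]
grip_width: 0.0365
```

Emit:
{"name": "move_arm", "arguments": {"moves": [[[0,0,-0.003,0,0,0],[0,0,-0.01,0,0,0],[0,0,-0.018,0,0,0],[0,0,-0.026,0,0,0],[0,0,-0.034,0,0,0],[0,0,-0.042,0,0,0],[0,0,-0.048,0,0,0],[0,0,-0.05,0,0,0],[0,0,-0.05,0,0,0]]]}}

```text
clock: 11.85
ee_pos: [0.5283, 0.0827, 0.2525]
tcp_rot: [0.0, 0.024, 1.0, -0.0]
ft_force: [0.6, -2.7, -2.4]
grip_width: 0.0367
```

It is past the first stop (70 mm up) at about 3 N, which is the column's weight.

Emit:
{"name": "move_arm", "arguments": {"moves": [[[0,0,-0.003,0,0,0],[0,0,-0.01,0,0,0],[0,0,-0.018,0,0,0],[0,0,-0.026,0,0,0],[0,0,-0.032,0,0,0],[0,0,-0.036,0,0,0],[0,0,-0.038,0,0,0],[0,0,-0.038,0,0,0]]]}}

```text
clock: 12.65
ee_pos: [0.5283, 0.0828, 0.2905]
tcp_rot: [0.0, 0.024, 1.0, -0.0]
ft_force: [0.5, -4.8, -1.3]
grip_width: 0.0364
```

Emit:
{"name": "move_arm", "arguments": {"moves": [[[0,0,-0.001,0,0,0],[0,0,-0.002,0,0,0],[0,0,-0.003,0,0,0],[0,0,-0.003,0,0,0]]]}}

```text
clock: 13.05
ee_pos: [0.5282, 0.0827, 0.2923]
tcp_rot: [-0.0, 0.024, 1.0, -0.0]
ft_force: [2.1, -4.3, -8.3]
grip_width: 0.0366
```

The TCP rose 110 mm and the force has climbed to 8 N, so the column is at its end stop. Final check.

```bash
python3 - <<'E'
from h import *
a,P,_,_=shot("scene");b,P2,_,_=shot("top");T,o=tool()
save(np.hstack([cv2.resize(a[100:400,150:410],(400,460)),cv2.resize(b[140:310,170:400],(400,460))]),"fin.png")
print(o["clock"],o["ee_pos"],o["ft_force"],o["grip_width"])
m=(P[...,2]>.03)&(P[...,2]<.068)&(abs(P[...,1]-.086)<.014)&(P[...,0]<.46)&(P[...,0]>.38)
q=P[m];print("tab",len(q),q.min(0),q.max(0))
E
```

```text
13.15 [0.52823368 0.08276834 0.29227167] [ 2.67390635 -4.36587518 -8.35322211] 0.03656164485982783
tab 263 [0.41441443 0.08053368 0.03002543] [0.45466524 0.09476524 0.06356439]
```

View pics/fin.png

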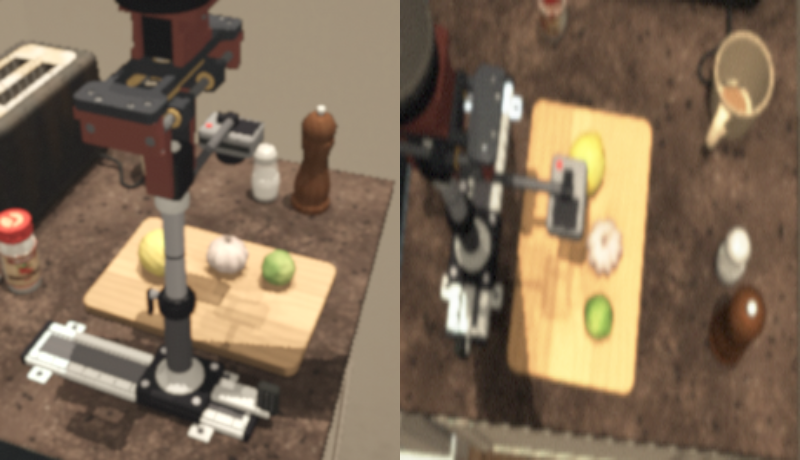

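The picture shows the carriage at the front end, with the tab at (265,385). The column is fully drawn out with the finger over the button at (170,170), and the camera is above the board. Food, mill and shaker are where they were. Handing in.

```bash
python3 -c "
from station import manip
print(manip.hand_in())"
```

```text
the job is handed in; nothing more can be done
None
```

The camera stand is at the front end of its rail and the column is drawn up to its second stop. The gripper is still holding the grip with the release button squeezed in. I handed the job in at about 13 s of the 48 s allowed.

- **Carriage:** I slid it 107 mm by its pull tab until it hit the end stop, where the pull rose to about 20 N and it moved no further. The tab was still at the front in the last check.
- **Column:** The button went in when I gripped across the block; the opening is 36.6 mm, against about 37 mm expected with the button fully in. The column rose 110 mm. It passed the first stop at only about 2–3 N. At the second stop the force was about 8 N, and the arm keeps pressing lightly upward there.
- **Surroundings:** In the last pictures the camera is over the board, and the lemon, garlic, lime, pepper mill and salt shaker look undisturbed.

No check failed. I judged the button position from the gripper opening and the free lift past the first stop, because the finger covers the button in the pictures.

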